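# Clamp the glued model water tower

## Robot

A 7-joint arm with a two-finger parallel gripper is mounted at the origin on the work surface. World frame = base frame: x ahead of the robot, y to its left, z up, the work surface at z = 0. Lengths are in mm, angles in degrees, forces in N, time in s.
With the tool pointing down it reaches from about 400 to 900 mm from the base axis. Payload 5.5 kg.
Tool frame: the origin (TCP) lies midway between the tips of the shut fingers; the grasp point (between the pads) lies 19 mm behind it; y points along the fingers, z is the direction in which the jaws open and shut, and the axes are right-handed (so a half turn about y gives the same grasp; the last joint's range is limited). The gripper opens to 92 mm and grips with 3 to 60 N. Pads are 19 mm wide; open, the fingers measure 130 mm over their backs; the gripper's body (75 mm by 190 mm) begins 47 mm behind the grasp point.
Start: joints at [-55.852, 28.699, -24.465, 88.831, 12.651, 65.22, -12.049], TCP at [212.311, 614.348, 226.729] pointing down, gripper open.
Joint ranges: [-164.97, 164.97], [-17.58, 116.51], [-87.97, 89.64], [11.32, 138.91], [-80.73, 260.73], [10.89, 115.49], [-147.41, 147.41]. Speed limits (degrees/s): [147.25, 147.25, 180, 180, 180, 180, 180].

## Interface

Orientations are given as [roll, pitch, yaw] about the fixed x, y, z axes, in that order (R = Rz(yaw) Ry(pitch) Rx(roll)).
In Python, from bench import env, capture, workorder gives the robot as it stands.
- The arm moves only by the tool arm_command, never from a script. Its argument "plan" is text: rows parted by semicolons, each of 7 numbers parted by spaces: the shift along the tool's x, y, z in m, then the turn, a rotation vector about the tool's x, y, z in degrees, then the opening, from -1 (shut) to 1 (fully open). A call has 1 to 20 rows; each row is the pose to reach, as a shift and turn from the pose measured when the call began, along the tool's axes at that moment; what a row does not reach only later rows make up. A row lasts 1/10 s, in which the tool goes at most 50 mm and 8.59 degrees, less where a joint would pass 70% of its speed; a pose out of reach is approached as far as the arm can. A call with a gripper value outside its range is refused whole. The fingers move at their own pace and stop on an object; the grip force is fixed at half the most. Time passes only in rows, so rows that repeat a pose let the fingers close. It gives the time, the measured TCP pose, the force and the opening at its end, in the units of the state.
- env.sense(): the state, without advancing time (a new reading comes with each control period).
- capture(name): name is "side" or "top" or "wrist"; returns a dict with "image" (420x560x3 uint8, red, green, blue), "fov_y" (degrees; the focal length in pixels is half the picture's height over the tangent of half this angle, whatever the lens; pixels are square), "cx", "cy" (the principal point, pixels), "R" (3x3) and "t" (3): a world point X has camera coordinates R X + t; the wrist camera has in their place "T_tool_cam" (4x4, takes a point from camera to tool coordinates, whose origin is the TCP and whose axes are the tool frame's). Camera axes: x right, y down, z forward; pixel columns grow to the right and rows downward; lengths in mm; the calibration is good to about 2 mm. The wrist camera is an equidistant fisheye: a pixel r from the principal point sees the ray r / f radians off the axis. A picture is of the moment at which its call begins: read the wrist's pose just before it. There is no depth.
- workorder.finish_job(): hands the job in, once; it reports no verdict.
The state is a dict: "clock": time; "qpos": joint angles; "joint_velocities": joint speeds; "joint_efforts": joint torques, N m; "position": TCP position; "tool_rot": TCP orientation; "contact_force": force on the tool from outside, world axes, zero at the start; "wrist_torque": the same for the moment, N m; "grip_width": opening from 0.0 (shut) to 1.0 (fully open).
Only numpy, scipy, OpenCV 4.12 (cv2) and the standard library are available. Lean on these libraries where they do the work, as an engineer would, in place of code of your own. Each camera call takes 0.05 s, during which the arm holds its last target. There are 200 camera calls.

## Task

The two glued halves of the model water tower stand loosely between the jaws of the one-hand ratchet clamp on the gluing board. Turn the tower where it stands so that its brass spout points out over the red arrow mark on the board, in line with it, and let go of it; then pump the clamp's trigger (do not push the far jaw by hand) until the far jaw's rubber pad presses the tower against the vee jaw and is squashed by about a third of its thickness, never by more than half. Finish while still squeezing the trigger, because the clamp slackens when it is let go, and leave the other things on the bench alone.

Things in the scene. Friction and masses are not known exactly. Their poses are not given: they have to be found in the camera images.
- jig: fixed gluing board, 280 x 310 x 15 mm, an orange one-hand ratchet clamp screwed flat on it. Origin: board underside, below the clamp bar's centreline; the bar lies along the board's y. +x leads to the jaws (out to 90 mm) and the mark, -x to handle and trigger, +y to the far jaw. The fixed jaw's vee seats the tower's axis at x 60, y 25.4 mm. Clamp parts end 66 mm above the table
- mark (a point): point on the red arrow line (5 mm wide, along the board's x) painted on the board's top, 70 mm beyond the tower's seat towards the board's +x edge; the arrowhead is next to the tower
- tower: loose model water tower, about 0.16 kg: plinth 47 mm across, stone shaft 44 mm across up to 80 mm, green tank 54 mm across from 80 to 112 mm (grip here, above the jaws), cone roof to 119 mm. Origin: centre of its foot, on the board (15 mm above the table). The brass spout points along its own +x, 70 mm up, reaching 53 mm. Starts 2 to 7 mm off the vee, spout not at the mark
- spout_tip (a point): mouth of the brass spout, 50 mm from the tower's axis, 62 mm above its foot
- trigger (a joint): rad; 0 = released by its spring (2 to 3 N at the pinch point), 0.21 = squeezed to its stop; turns about a vertical pivot towards the handle (board -y). 1 rad drives the bar about 33 mm. Ratchet teeth 3 mm apart: up to 0.1 rad is lost before a tooth is caught, then the bar follows; a full pump gives 6 mm. Let it return below 0.01 rad between pumps
- trigger_grip: black trigger lever, 86 x 10 x 26 mm, 31 to 57 mm above the table, long along board x when released; origin at its pivot (board x 24, y -12, z 44 mm), the lever 12 mm to +y of it
- trigger_pinch (a point): middle of the trigger where to squeeze, 104 mm from its pivot, 44 mm above the table; goes 22 mm towards the handle in a full stroke (3.1 mm here per mm of bar)
- handle_pinch (a point): middle of the fixed orange handle beside the trigger, 14 mm thick along board y, 31 to 57 mm above the table; trigger_pinch is 39 mm away along board +y when released, 17 mm squeezed; 51 mm over both outer faces released
- bar (a joint): travel of the toothed bar with the far jaw, m; 0 = wide open, grows as the jaw closes (board -y), at most 0.055. The pad meets a tower seated in the vee at about 0.0268, up to 2 mm earlier if it sits off-centre in the vee. A brake holds the bar with about 14 N friction: jaw force above that is lost when the trigger is let go
- far_jaw: orange far jaw, 104 x 20 x 32 mm, on the +y end of the bar, soft black rubber pad on its face; frame parallel to the board's, origin off the jaw: use pad_face
- pad_face (a point): centre of the rubber pad's face, which looks along board -y towards the tower; 44 mm above the table
- pad (a joint): squash of the 12 mm thick rubber pad in m, 0 = free, spring of 6 N per mm, so 4 mm is 24 N; the glued halves are crushed at 36 N (6 mm), which a careless full stroke after touching can reach
- paint_pot: red paint pot, 32 mm diameter, 36 mm high, on the board; leave alone; origin: centre of its underside
- spare_roof: slate roof piece 55 x 38 x 12 mm, on the board; leave alone; origin: centre of its underside
- glue_bottle: white glue bottle, 44 mm diameter, 125 mm high, on the table; leave alone; origin: centre of its underside
- cottage: model cottage 95 x 66 x 75 mm, on the table; leave alone; origin: centre of its underside
- coal_wagon: teal open wagon 84 x 34 x 40 mm; leave alone; origin: centre of its underside
- lorry: blue model lorry 84 x 34 x 39 mm; leave alone; origin: centre of its underside
- screwdriver: yellow-handled screwdriver 150 mm long; leave alone; origin: centre of its underside
Not all that is in view belongs to the job. What is shaped like the tower but blue is not meant.

How it is judged (in metres and radians):
On the way, in this order (a step that is already met when the one before it is completed fails the run):
1. the spout points over the red mark, the tower stands on the board and has been let go, the pad not yet on it (x of mark in the frame of tower above 0.04 m and y of mark in the frame of tower between -0.012 and 0.012 m and angle between tower's own z axis and vertical below 0.05 rad and z of tower in the frame of jig below 0.018 m and contact force between the arm and tower below 0.3 N and contact force between far_jaw and tower below 1 N), for 0.2 s.
2. the trigger, squeezed by the fingers, has brought the pad onto the tower, which nothing but the clamp holds (contact force between far_jaw and tower above 3 N and contact force between the fingers and trigger_grip above 1 N and contact force between the arm and tower below 0.3 N), for 0.1 s.
At the end, for the whole second after the job is handed in: pad presses the tower against the vee jaw with 14 to 34 N (squashed 2.3 to 5.6 mm); fingers push the trigger (over 2 N) but touch neither tower nor far jaw; tower upright on the board, at rest, spout pointing within 14 mm sideways of the mark point 70 mm away (about 11 degrees) (contact force between far_jaw and tower between 14 and 34 N and contact force between the fingers and trigger_grip above 2 N and value of joint trigger above 0.02 rad and contact force between the arm and tower below 0.3 N and contact force between the arm and far_jaw below 0.5 N and x of mark in the frame of tower above 0.04 m and y of mark in the frame of tower between -0.014 and 0.014 m and angle between tower's own z axis and vertical below 0.06 rad and z of tower in the frame of jig below 0.019 m and linear speed of tower below 0.02 m/s); the arm keeps its last pose, push and grip.
It fails at once if the tower is crushed (more than 36 N between pad and tower) (contact force between far_jaw and tower above 36 N).
It fails at once if the far jaw is pushed by the robot instead of by the trigger (contact force between the arm and far_jaw above 3 N).
It fails at once if the tower is tipped over or lifted out of the clamp (angle between tower's own z axis and vertical above 0.35 rad or z of tower in the frame of jig above 0.05 m).
It fails at once if a bystander is disturbed (moved more than 20 mm) (distance of any of paint_pot, spare_roof, glue_bottle, cottage, coal_wagon, lorry, screwdriver from where it was at the start of the episode above 0.02 m).
It also fails if it takes over 67 s, if anything falls off the work surface, if the arm or the gripper's body presses on something with over 40 N, if the wrist force passes 120 N, or if a joint passes its speed limit or range.

## Working session

There is one attempt and no reset: what is moved stays moved. The work goes in short steps, Python scripts to look and compute and a tool call to move; the robot and the scene stay as the last step left them, time stands still between calls to the robot, and variables do not carry over. Pictures are saved under pics/ and viewed, about 8 in all and at most 12, crops included, and the job is handed in when it is done.

Besides the shell and the picture viewer there is one more tool, called by a JSON object that holds its "fn" and its "kwargs". arm_command: Moves the arm, as the interface text tells. Its arguments: {"type":"object","properties":{"plan":{"type":"string"}},"required":["plan"]}

```bash
mkdir -p pics; ls; python3 - <<'E'
from bench import env,capture
import cv2,numpy as np,pickle
print(env.sense())
for n in("side","top"):
    d=capture(n);pickle.dump(d,open(f'pics/{n}0.pkl','wb'));cv2.imwrite(f'pics/{n}0.png',d['image'][:,:,::-1])
    print(n,d['fov_y'],d['cx'],d['cy'],d['R'],d['t'])
a=cv2.imread('pics/side0.png');b=cv2.imread('pics/top0.png')
E
```

```text
pics
{'clock': 0.0, 'qpos': array([-55.85058344,  28.75248968, -24.45464162,  88.89214201,
        12.65111383,  65.21870446, -12.05173392]), 'joint_velocities': array([-0.00488177,  0.10701963,  0.06395584, -0.00428547,  0.0210356 ,
        0.08636163, -0.0155598 ]), 'joint_efforts': array([-4.69638962e-04, -5.66580427e+01, -5.81641987e+00, -2.79110312e+01,
       -6.86460547e-02,  3.08305607e-02,  1.91920931e-04]), 'position': array([212.16084959, 613.66044365, 225.68991083]), 'tool_rot': array([-9.01096626e+01,  4.03377383e-03, -1.90671070e+01]), 'contact_force': array([0.54968264, 0.18844607, 0.12655248]), 'wrist_torque': array([-0.0287033 ,  0.05418037, -0.01371311]), 'grip_width': 0.9990553597464494}
side 51.50955389749049 277.56864037341956 214.90187442670702 [[ 0.84602816 -0.53307569  0.00816421]
 [-0.33948016 -0.55045993 -0.76272347]
 [ 0.41108341  0.64251395 -0.64667322]] [-430.6219955   245.44781696 1041.67482696]
top 56.23502049266293 285.84341855267155 210.10469827727476 [[-0.02287169 -0.99959373 -0.01700774]
 [-0.99114621  0.02489745 -0.13041974]
 [ 0.1307902   0.01387424 -0.99131298]] [  30.49242581  519.33289912 1298.76928482]
```

View pics/top0.png

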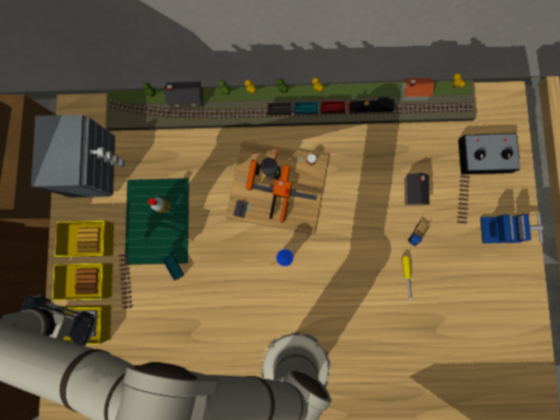

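View pics/side0.png

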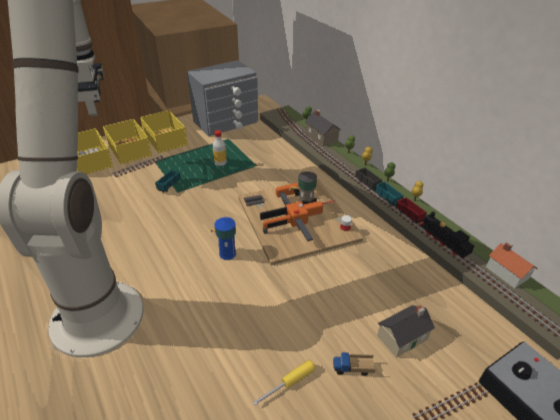

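Top view: the gluing board is at about (277,190). The orange clamp has its far jaw at about (251,175) and its fixed jaw and body at about (283,185). The dark-green tank tower is at (268,168). The blue lookalike is at (285,258), standing off the board, so it isn't the one meant. Enlarging both views to confirm.

```bash
python3 - <<'E'
import cv2,numpy as np
a=cv2.imread('pics/top0.png')[140:240,220:335];b=cv2.imread('pics/side0.png')[160:275,230:370]
a=cv2.resize(a,None,fx=5.2,fy=5.2,interpolation=cv2.INTER_CUBIC)
b=cv2.resize(b,None,fx=5.2,fy=5.2,interpolation=cv2.INTER_CUBIC)
cv2.imwrite('pics/c1.png',a);cv2.imwrite('pics/c2.png',b);print(a.shape,b.shape)
E
```

```text
(520, 598, 3) (598, 728, 3)
```

View pics/c1.png

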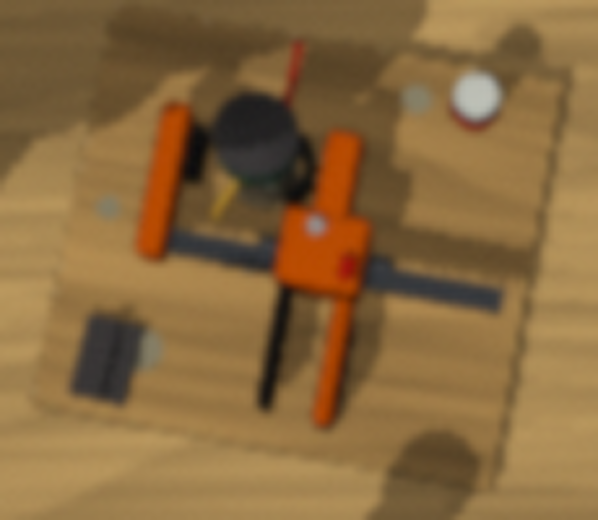

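The crop shows the green tower between the far jaw's pad at (195,155) and the vee jaw. Its spout at (225,198) points roughly away from the red line at (293,70). Trigger is at (275,345), handle at (333,360). Next I cast rays for the board frame.

```bash
cat > h.py <<'E'
import numpy as np,cv2,pickle
from scipy.spatial.transform import Rotation as Ro
def ray(d,px,st=None):
    f=210/np.tan(np.radians(d['fov_y']/2))
    u=(np.atleast_2d(px)-[d['cx'],d['cy']])/f
    if 'R' in d:
        R=np.array(d['R']);c=-R.T@np.array(d['t']);v=np.c_[u,np.ones(len(u))]@R
    else:
        th=np.linalg.norm(u,axis=1,keepdims=True);s=np.where(th>1e-9,np.sin(th)/np.maximum(th,1e-9),1)
        v=np.c_[u*s,np.cos(th)];T=np.array(d['T_tool_cam']);Rt=Ro.from_euler('xyz',st['tool_rot'],degrees=True).as_matrix()
        v=v@T[:3,:3].T@Rt.T;c=Rt@T[:3,3]+st['position']
    return c,v
def onz(d,px,z,st=None):
    c,v=ray(d,px,st);return (c+v*((z-c[2])/v[:,2])[:,None])[:,:2]
def pix(d,X,st=None):
    X=np.atleast_2d(X).astype(float);f=210/np.tan(np.radians(d['fov_y']/2))
    if 'R' in d: p=X@np.array(d['R']).T+d['t'];return p[:,:2]/p[:,2:]*f+[d['cx'],d['cy']]
    T=np.array(d['T_tool_cam']);Rt=Ro.from_euler('xyz',st['tool_rot'],degrees=True).as_matrix()
    p=((X-st['position'])@Rt-T[:3,3])@T[:3,:3];r=np.linalg.norm(p[:,:2],axis=1,keepdims=True)
    return p[:,:2]/np.maximum(r,1e-9)*np.arctan2(r,p[:,2:])*f+[d['cx'],d['cy']]
def jig2w(o,yaw,P):
    P=np.atleast_2d(P).astype(float);c,s=np.cos(np.radians(yaw)),np.sin(np.radians(yaw))
    return np.c_[P[:,:2]@np.array([[c,s],[-s,c]])+o,P[:,2:]]
E
python3 - <<'E'
from h import *
d=pickle.load(open('pics/top0.pkl','rb'))
g=lambda P,z:onz(d,np.array(P)/5.2+[220-.4,140-.4],z).round(1)
print('corners',g([(570,70),(490,490),(35,400),(110,15)],15).tolist())
print('bar',g([(170,243),(500,300)],50).tolist())
print('handle',g([(324,420),(343,300)],57).tolist(),'trig',g([(265,402),(287,290)],57).tolist())
print('jaw',g([(325,210),(345,132)],60).tolist(),'far',g([(152,255),(176,105)],60).tolist())
print('mark',g([(299,45),(289,100)],15).tolist(),'towertop',g([(256,135)],120).tolist(),'tip',g([(217,213)],77).tolist(),'roof',g([(105,360)],27))
E
```

```text
corners [[720.1, -138.2], [438.5, -75.3], [505.3, 223.7], [767.0, 171.8]]
bar [[601.8, 129.4], [558.7, -83.7]]
handle [[482.9, 31.6], [560.2, 17.7]] trig [[495.4, 69.1], [567.6, 53.6]]
jaw [[618.9, 27.9], [670.1, 13.8]] far [[592.3, 140.2], [691.1, 123.5]]
mark [[742.5, 44.0], [704.5, 51.5]] towertop [[654.7, 68.3]] tip [[615.2, 96.5]] roof [[529.2 175.4]]
```

```bash
python3 -c "
from h import *
from bench import env
print(env.sense()['tool_rot'],Ro.from_euler('xyz',env.sense()['tool_rot'],degrees=True).as_matrix().round(3))"
```

```text
[-9.00998294e+01  4.62095041e-03 -1.90638848e+01] [[ 0.945 -0.001  0.327]
 [-0.327 -0.002  0.945]
 [-0.    -1.    -0.002]]
```

Board yaw is about -11.5° and the tower axis is near (655,68). Both are within reach and the sizes match. I'm moving above the board for a close wrist view.

{"fn": "arm_command", "kwargs": {"plan": "0.14 -0.02 -0.10 0 0 0 1; 0.565 -0.035 -0.39 0 0 0 1; 0.565 -0.035 -0.39 0 0 0 1; 0.565 -0.035 -0.39 0 0 0 1; 0.565 -0.035 -0.39 0 0 0 1; 0.565 -0.035 -0.39 0 0 0 1; 0.565 -0.035 -0.39 0 0 0 1; 0.565 -0.035 -0.39 0 0 0 1; 0.565 -0.035 -0.39 0 0 0 1; 0.565 -0.035 -0.39 0 0 0 1; 0.565 -0.035 -0.39 0 0 0 1; 0.565 -0.035 -0.39 0 0 0 1; 0.565 -0.035 -0.39 0 0 0 1; 0.565 -0.035 -0.39 0 0 0 1; 0.565 -0.035 -0.39 0 0 0 1; 0.565 -0.035 -0.39 0 0 0 1; 0.565 -0.035 -0.39 0 0 0 1; 0.565 -0.035 -0.39 0 0 0 1; 0.565 -0.035 -0.39 0 0 0 1"}}

```text
clock: 2.0
position: [618.3, 62.2, 261.6]
tool_rot: [-90.1, 0.0, -18.9]
contact_force: [-0.3, -0.1, 0.3]
grip_width: 1.0
```

```bash
cat > snap.py <<'E'
from h import *
from bench import env,capture
import sys
n=sys.argv[1];cam=sys.argv[2]
st=env.sense();d=capture(cam)
pickle.dump((d,st),open(f'pics/{n}.pkl','wb'));cv2.imwrite(f'pics/{n}.png',d['image'][:,:,::-1])
print({k:np.round(st[k],2).tolist() for k in('clock','qpos','position','tool_rot','contact_force','grip_width')})
E
python3 snap.py w1 wrist
```

```text
{'clock': 2.0, 'qpos': [-1.37, 22.43, -9.12, 91.4, 3.85, 66.52, 59.73], 'position': [618.27, 62.24, 261.57], 'tool_rot': [-90.08, 0.01, -18.93], 'contact_force': [-0.28, -0.13, 0.25], 'grip_width': 1.0}
```

View pics/w1.png

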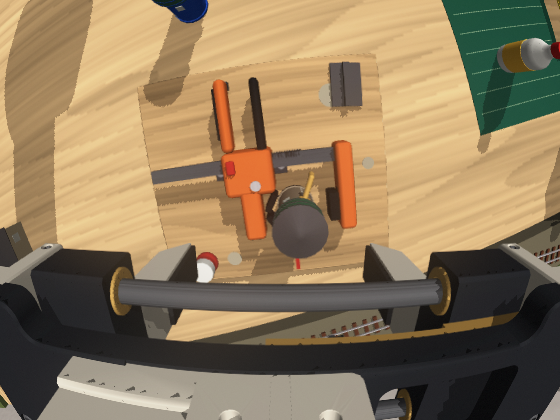

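The wrist view is clear: handle (221,84)-(228,150), trigger (254,80)-(262,148), bar (152,177)-(335,153), tower roof (300,224), spout tip about (311,175), red line (298,264). Working these into the jig pose.

```bash
python3 - <<'E'
from h import *
d,st=pickle.load(open('pics/w1.pkl','rb'));print(d['fov_y'],d['cx'],d['cy'],np.round(d['T_tool_cam'],2).tolist())
im=d['image'];hsv=cv2.cvtColor(im,cv2.COLOR_RGB2HSV)
o=cv2.inRange(hsv,(2,190,100),(14,255,255));
y,x=np.nonzero(o)
def line(sel,z,src):
    yy,xx=np.nonzero(src);m=sel(xx,yy);P=onz(d,np.c_[xx[m],yy[m]],z,st)
    c=P.mean(0);v=np.linalg.svd(P-c,full_matrices=0)[2][0];v*=np.sign(v[0]);ends=np.percentile((P-c)@v,[1,99])
    w=np.percentile((P-c)@[-v[1],v[0]],[1,99])
    print(c.round(1),'yaw',np.degrees(np.arctan2(v[1],v[0])).round(2),ends.round(1),w.round(1),len(P));return c,v
print('handle');line(lambda x,y:(y<145)&(x<245)&(y>75)&(x>205),57,o)
print('far');line(lambda x,y:(x>325)&(x<365)&(y>130)&(y<235),60,o)
dk=cv2.inRange(hsv,(0,0,0),(179,255,55))
print('trig');line(lambda x,y:(y<135)&(y>75)&(x>246)&(x<270),57,dk)
r=cv2.inRange(hsv,(0,180,60),(10,255,255))|cv2.inRange(hsv,(172,150,60),(179,255,255))
print('red');line(lambda x,y:(y>250)&(y<275)&(x>285)&(x<310),15,r)
g=lambda P,z:onz(d,np.array(P),z,st).round(1).tolist()
print('bar',g([(152,177),(335,153)],50),'roof',g([(300,224)],125),'tip',g([(311,174)],78))
print('corners',g([(138,89),(376,54),(388,265)],15))
ye=cv2.inRange(hsv,(18,150,110),(32,255,255));yy,xx=np.nonzero(ye);m=(yy>165)&(yy<200)&(xx>295)&(xx<325)
print('spout px',m.sum(),xx[m].min(),xx[m].max(),yy[m].min(),yy[m].max());line(lambda x,y:(y>165)&(y<200)&(x>295)&(x<325),85,ye)
E
```

```text
65.70646984690485 279.9962209815277 209.49420897577488 [[0.0, 0.96, 0.28, -75.25], [0.0, -0.28, 0.96, -159.1], [1.0, -0.0, -0.0, 0.03], [0.0, 0.0, 0.0, 1.0]]
handle
[520.5  27.9] yaw -11.66 [-36.4  36. ] [-7.2  7.2] 827
far
[642.8 133.4] yaw -11.78 [-49.   50.7] [-8.8  9. ] 1316
trig
[525.6  65.6] yaw -11.82 [-30.1  32.3] [-4.7  4.7] 458
red
[740.9  45.5] yaw -10.09 [-7.3  7. ] [-1.7  1.8] 28
bar [[560.0, -83.3], [606.1, 133.0]] roof [[648.9, 71.8]] tip [[615.2, 98.1]]
corners [[444.3, -74.4], [505.6, 228.2], [788.4, 167.7]]
spout px 132 300 313 172 199
[624.9  91.1] yaw -35.52 [-14.9  13.8] [-4.3  2.9] 132
```

The jig pose is consistent: yaw -11.7°, origin about (589,52.5). The seat is at about (653,65) and the tower axis at about (652,70), roughly 5 mm off the vee as stated. The spout points at about 144° (radius 46 from tip), so the turn is about -156°. I'll pre-rotate the wrist and then descend.

{"fn": "arm_command", "kwargs": {"plan": "0.029 0.02 0.018 0 -100 0 1; 0.029 0.02 0.018 0 -100 0 1; 0.029 0.04 0.018 0 -100 0 1; 0.029 0.06 0.018 0 -100 0 1; 0.029 0.06 0.018 0 -100 0 1; 0.029 0.06 0.018 0 -100 0 1; 0.029 0.06 0.018 0 -100 0 1; 0.029 0.06 0.018 0 -100 0 1; 0.029 0.06 0.018 0 -100 0 1; 0.029 0.06 0.018 0 -100 0 1; 0.029 0.06 0.018 0 -100 0 1; 0.029 0.06 0.018 0 -100 0 1; 0.029 0.06 0.018 0 -100 0 1; 0.029 0.09 0.018 0 -100 0 1; 0.029 0.12 0.018 0 -100 0 1; 0.029 0.145 0.018 0 -100 0 1; 0.029 0.164 0.018 0 -100 0 1; 0.029 0.164 0.018 0 -100 0 1"}}

```text
clock: 3.85
position: [649.0, 68.8, 94.4]
tool_rot: [-89.7, 0.2, 81.0]
contact_force: [-0.7, 0.6, -0.2]
grip_width: 0.999
```

```bash
python3 snap.py w2 wrist; python3 snap.py s2 side; python3 - <<'E'
import cv2
a=cv2.imread('pics/w2.png');b=cv2.resize(cv2.imread('pics/s2.png')[130:270,220:380],None,fx=2.6,fy=2.6,interpolation=cv2.INTER_CUBIC)
a=cv2.resize(a,(485,364));b=b[:364]
cv2.imwrite('pics/m2.png',cv2.hconcat([a,b[:, :315]] if b.shape[0]==364 else [a]))
E
```

```text
{'clock': 3.85, 'qpos': [13.91, 39.41, -32.04, 93.51, 24.48, 54.62, 144.22], 'position': [649.03, 68.82, 94.37], 'tool_rot': [-89.66, 0.2, 81.02], 'contact_force': [-0.68, 0.57, -0.25], 'grip_width': 1.0}
{'clock': 3.9, 'qpos': [13.93, 39.31, -32.12, 93.4, 24.47, 54.67, 144.24], 'position': [650.41, 69.26, 96.37], 'tool_rot': [-89.82, 0.14, 81.03], 'contact_force': [-0.2, 0.19, 0.26], 'grip_width': 1.0}
```

View pics/m2.png

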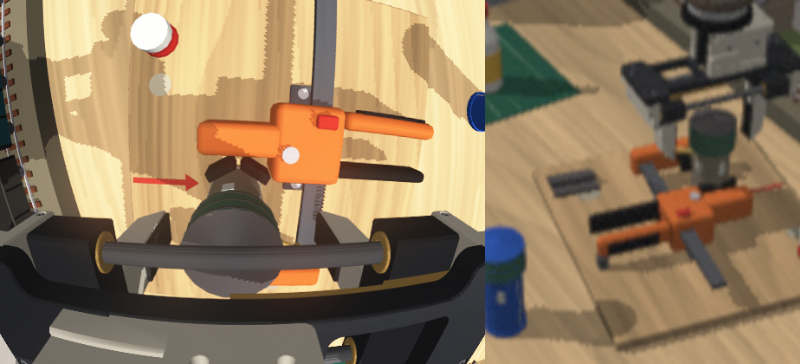

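Fingers straddle the green tank, with the red arrow at (165,182). J7 is at 144°, and a clockwise turn brings it down, so one turn of 156° stays in range. Gripping first.

{"fn": "arm_command", "kwargs": {"plan": "0 0 0 0 0 0 0.2; 0 0 0 0 0 0 -0.2; 0 0 0 0 0 0 -0.4; 0 0 0 0 0 0 -0.4; 0 0 0 0 0 0 -0.4; 0 0 0 0 0 0 -0.4"}}

```text
clock: 4.55
position: [651.9, 69.5, 98.1]
tool_rot: [-90.0, 0.1, 81.0]
contact_force: [0.4, -0.2, 0.7]
grip_width: 0.576
```

Opening 53 mm matches the 54 mm tank. Turning now.

{"fn": "arm_command", "kwargs": {"plan": "0 0 0 0 8 0 -0.4; 0 0 0 0 16 0 -0.4; 0 0 0 0 24 0 -0.4; 0 0 0 0 32 0 -0.4; 0 0 0 0 40 0 -0.4; 0 0 0 0 48 0 -0.4; 0 0 0 0 56 0 -0.4; 0 0 0 0 64 0 -0.4; 0 0 0 0 72 0 -0.4; 0 0 0 0 80 0 -0.4; 0 0 0 0 88 0 -0.4; 0 0 0 0 96 0 -0.4; 0 0 0 0 104 0 -0.4; 0 0 0 0 112 0 -0.4; 0 0 0 0 120 0 -0.4; 0 0 0 0 128 0 -0.4; 0 0 0 0 136 0 -0.4; 0 0 0 0 144 0 -0.4; 0 0 0 0 151 0 -0.4; 0 0 0 0 156 0 -0.4"}}

```text
clock: 6.55
position: [651.9, 70.7, 98.1]
tool_rot: [-90.0, -0.0, -75.2]
contact_force: [0.5, 1.3, 0.4]
grip_width: 0.573
```

{"fn": "arm_command", "kwargs": {"plan": "0 0 0 0 0 0 -0.4; 0 0 0 0 0 0 -0.4"}}

```text
clock: 6.75
position: [651.8, 71.2, 98.1]
tool_rot: [-90.0, -0.0, -75.0]
contact_force: [-0.4, 0.7, 0.7]
grip_width: 0.574
```

```bash
python3 snap.py w3 wrist; python3 snap.py t3 top; python3 - <<'E'
import cv2
a=cv2.resize(cv2.imread('pics/w3.png'),(485,364));b=cv2.resize(cv2.imread('pics/t3.png')[130:222,230:310],(315,364),interpolation=cv2.INTER_CUBIC)
cv2.imwrite('pics/m3.png',cv2.hconcat([a,b]))
E
```

```text
{'clock': 6.75, 'qpos': [-11.63, 35.17, 4.25, 94.31, -3.16, 50.65, 8.83], 'position': [651.77, 71.23, 98.07], 'tool_rot': [-90.01, -0.0, -75.02], 'contact_force': [-0.44, 0.7, 0.73], 'grip_width': 0.57}
{'clock': 6.8, 'qpos': [-11.61, 35.17, 4.25, 94.31, -3.16, 50.64, 8.83], 'position': [651.83, 71.06, 98.08], 'tool_rot': [-90.01, -0.0, -75.04], 'contact_force': [-0.23, 1.33, 0.18], 'grip_width': 0.57}
```

View pics/m3.png

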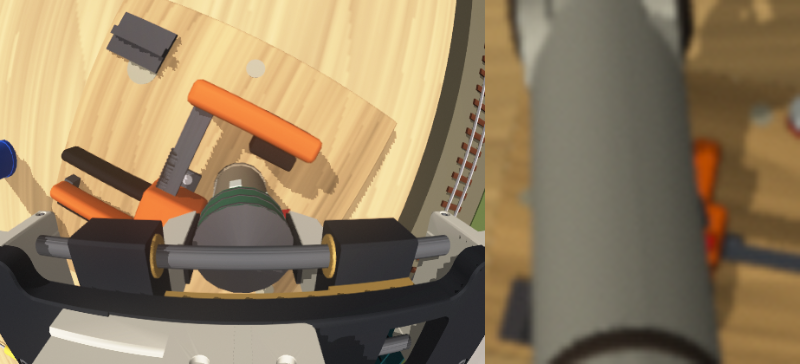

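The spout is hidden beneath the gripper here. Releasing, rising, and turning the tool square to the board to check it from above.

{"fn": "arm_command", "kwargs": {"plan": "0 0 0 0 0 0 -0.1; 0 0 0 0 0 0 0.5; 0 0 0 0 0 0 1; 0 0 0 0 0 0 1; 0 0 0 0 0 0 1; 0 -0.01 0 0 0 0 1; 0 -0.03 0 0 0 0 1; 0 -0.06 0 0 0 0 1; 0 -0.1 0 0 0 0 1; 0 -0.14 0 0 -8 0 1; 0 -0.18 0 0 -16 0 1; 0 -0.18 0 0 -24 0 1; 0 -0.18 0 0 -32 0 1; 0 -0.18 0 0 -40 0 1; 0 -0.18 0 0 -48 0 1; 0 -0.18 0 0 -56 0 1; 0 -0.18 0 0 -63.3 0 1; 0 -0.18 0 0 -63.3 0 1; 0 -0.18 0 0 -63.3 0 1"}}

```text
clock: 8.75
position: [651.9, 70.7, 278.6]
tool_rot: [-90.0, -0.0, -12.0]
contact_force: [-0.3, 0.3, -0.2]
grip_width: 1.001
```

```bash
python3 snap.py w4 wrist
```

```text
{'clock': 8.75, 'qpos': [-3.42, 25.17, -7.16, 85.05, 3.24, 69.95, 66.99], 'position': [651.93, 70.74, 278.65], 'tool_rot': [-90.0, -0.03, -11.99], 'contact_force': [-0.29, 0.27, -0.16], 'grip_width': 1.0}
```

View pics/w4.png

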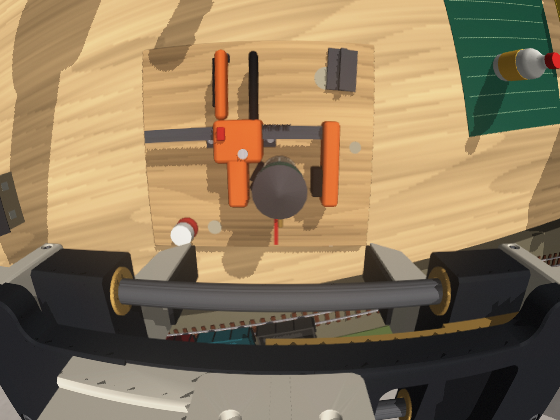

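The roof covers the spout apart from perhaps its last 10 mm. I'll check for brass pixels numerically and use the side camera too.

```bash
python3 snap.py s4 side;python3 snap.py t4 top; python3 - <<'E'
from h import *
d,st=pickle.load(open('pics/w4.pkl','rb'));ds,ss=pickle.load(open('pics/s4.pkl','rb'));dt,_=pickle.load(open('pics/t4.pkl','rb'))
o=np.array([588.8,52.5]);yaw=-11.7
a=np.radians(yaw);T=np.array([652,70.7]);tip=np.r_[T+50*np.array([np.cos(a),np.sin(a)]),77]
print('expected tip px wrist',pix(d,tip,st),'side',pix(ds,tip),'top',pix(dt,tip))
mk=np.r_[jig2w(o,yaw,[[130,25.4]])[0],15];print('mark',mk,pix(d,mk,st))
c=lambda im,x,y,w,h,s:cv2.resize(im[y:y+h,x:x+w,::-1],(s,int(h*s/w)),interpolation=cv2.INTER_CUBIC)
A=c(d['image'],235,150,90,105,390);B=c(ds['image'],250,150,90,105,390)
cv2.imwrite('pics/m4.png',cv2.hconcat([A,B]))
E
```

```text
{'clock': 8.8, 'qpos': [-3.44, 25.18, -7.15, 85.06, 3.24, 69.94, 67.01], 'position': [651.94, 70.78, 278.55], 'tool_rot': [-90.0, -0.02, -11.96], 'contact_force': [0.31, -0.51, -1.4], 'grip_width': 1.0}
{'clock': 8.85, 'qpos': [-3.45, 25.19, -7.15, 85.06, 3.24, 69.94, 67.04], 'position': [651.91, 70.86, 278.41], 'tool_rot': [-90.0, -0.02, -11.92], 'contact_force': [0.27, -0.43, 0.23], 'grip_width': 1.01}
expected tip px wrist [[280.2965737  225.44541525]] side [[320.7211596 186.9883706]] top [[271.68118677 155.12494035]]
mark [721.24976268  51.00991099  15.        ] [[276.53659659 225.63387073]]
```

View pics/m4.png

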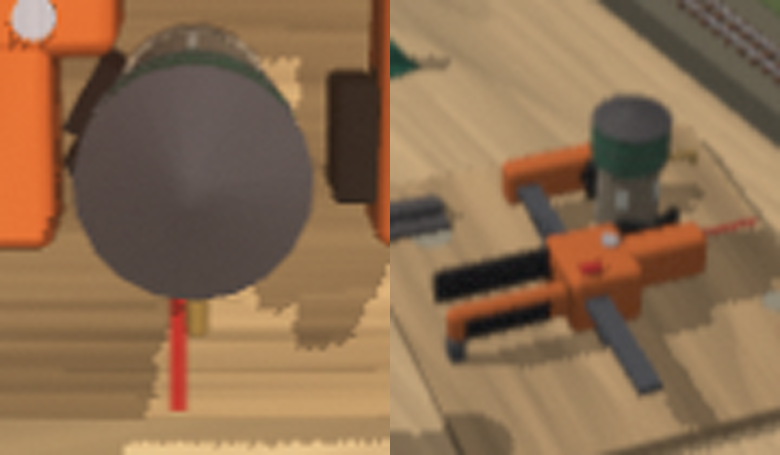

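The spout tip shows at wrist pixel (280.7,223), matching the prediction (280,225). It is parallel to the red line and about 5 mm beside it, since the tower isn't seated yet. So alignment is good and the tower is free. Now with shut fingers I'll go beside the trigger on its +y side.

{"fn": "arm_command", "kwargs": {"plan": "-0.05 0 0 0 0 0 0; -0.09 0.02 0 0 0 0 -1; -0.138 0.05 0.001 0 0 0 -1; -0.138 0.10 0.001 0 0 0 -1; -0.138 0.15 0.001 0 0 0 -1; -0.138 0.18 0.001 0 0 0 -1; -0.138 0.2 0.001 0 0 0 -1; -0.138 0.22 0.001 0 0 0 -1; -0.138 0.235 0.001 0 0 0 -1; -0.138 0.246 0.001 0 0 0 -1; -0.138 0.246 0.001 0 0 0 -1; -0.138 0.246 0.001 0 0 0 -1; -0.138 0.246 0.001 0 0 0 -1"}}

```text
clock: 10.2
position: [517.7, 100.3, 33.0]
tool_rot: [-90.0, -0.1, -11.9]
contact_force: [0.3, -0.3, 0.5]
grip_width: 0.003
```

```bash
python3 snap.py w5 wrist
```

```text
{'clock': 10.2, 'qpos': [-7.82, 30.68, -7.47, 114.35, 6.63, 35.28, 58.43], 'position': [517.73, 100.33, 33.04], 'tool_rot': [-89.98, -0.08, -11.91], 'contact_force': [0.31, -0.31, 0.48], 'grip_width': 0.0}
```

View pics/w5.png

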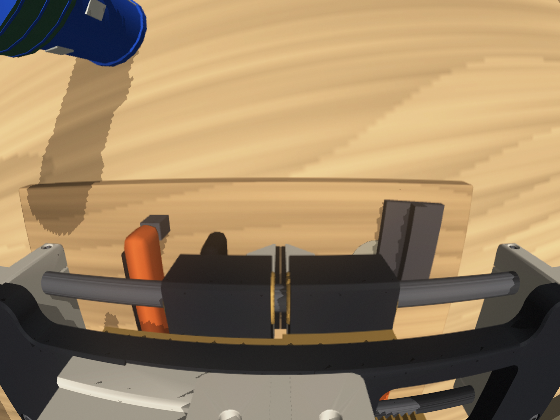

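Trigger tip is at (213,243), with fingers beside it on its +y side. The far jaw isn't visible from here, so I'll watch it with the top or side camera. Feeling for contact now.

{"fn": "arm_command", "kwargs": {"plan": "0 0 -0.003 0 0 0 -1; 0 0 -0.006 0 0 0 -1; 0 0 -0.008 0 0 0 -1; 0 0 -0.008 0 0 0 -1; 0 0 -0.008 0 0 0 -1"}}

```text
clock: 10.75
position: [516.1, 92.4, 33.2]
tool_rot: [-90.0, -0.1, -11.9]
contact_force: [-0.6, -0.1, -0.3]
grip_width: 0.003
```

{"fn": "arm_command", "kwargs": {"plan": "0 0 -0.003 0 0 0 -1; 0 0 -0.006 0 0 0 -1; 0 0 -0.006 0 0 0 -1; 0 0 -0.006 0 0 0 -1"}}

```text
clock: 11.15
position: [514.7, 87.4, 33.1]
tool_rot: [-89.9, -0.1, -11.9]
contact_force: [-1.0, 2.8, 0.2]
grip_width: 0.007
```

```bash
python3 snap.py t5 top; python3 snap.py s5 side; python3 - <<'E'
from h import *
for n in('t4','t5','s4','s5'):
    d,_=pickle.load(open(f'pics/{n}.pkl','rb'));hsv=cv2.cvtColor(d['image'],cv2.COLOR_RGB2HSV)
    o=cv2.inRange(hsv,(2,170,80),(14,255,255));k,l,s,c=cv2.connectedComponentsWithStats(o)
    print(n,[(s[i].tolist(),c[i].round(1).tolist()) for i in range(1,k) if s[i,4]>40 and 150<s[i,1]<235 and 230<s[i,0]<340])
E
```

```text
{'clock': 11.15, 'qpos': [-6.41, 30.28, -7.52, 115.1, 6.57, 34.92, 59.81], 'position': [514.66, 87.38, 33.14], 'tool_rot': [-89.93, -0.07, -11.88], 'contact_force': [-1.01, 2.76, 0.24], 'grip_width': 0.01}
{'clock': 11.2, 'qpos': [-6.42, 30.28, -7.52, 115.1, 6.57, 34.92, 59.81], 'position': [514.66, 87.29, 33.17], 'tool_rot': [-89.94, -0.07, -11.88], 'contact_force': [-1.4, 3.99, 0.55], 'grip_width': 0.01}
t4 []
t5 [([247, 159, 10, 20, 123], [251.8, 168.7]), ([275, 165, 17, 39, 355], [283.9, 183.1])]
s4 [([277, 184, 19, 12, 129], [286.2, 188.9]), ([264, 202, 59, 26, 579], [298.7, 212.2])]
s5 [([277, 184, 19, 10, 119], [287.2, 188.7]), ([264, 202, 59, 26, 579], [298.3, 212.7])]
```

Contact found, spring force about 3 N. Continuing the first stroke.

{"fn": "arm_command", "kwargs": {"plan": "0 0 -0.003 0 0 0 -1; 0 0 -0.006 0 0 0 -1; 0 0 -0.006 0 0 0 -1; 0 0 -0.006 0 0 0 -1"}}

```text
clock: 11.65
position: [513.3, 83.3, 33.2]
tool_rot: [-89.8, -0.1, -11.8]
contact_force: [-1.3, 7.6, -0.1]
grip_width: 0.004
```

{"fn": "arm_command", "kwargs": {"plan": "0 0 -0.003 0 0 0 -1; 0 0 -0.006 0 0 0 -1; 0 0 -0.006 0 0 0 -1; 0 0 -0.006 0 0 0 -1"}}

```text
clock: 12.05
position: [512.1, 79.6, 33.3]
tool_rot: [-89.7, -0.1, -11.7]
contact_force: [-1.3, 7.1, -0.9]
grip_width: 0.002
```

{"fn": "arm_command", "kwargs": {"plan": "0 0 -0.002 0 0 0 -1; 0 0 -0.004 0 0 0 -1; 0 0 -0.004 0 0 0 -1; 0 0 -0.004 0 0 0 -1"}}

```text
clock: 12.45
position: [511.5, 77.8, 33.3]
tool_rot: [-89.6, -0.1, -11.6]
contact_force: [-0.2, 8.1, 0.2]
grip_width: 0.005
```

```bash
cat > meas.py <<'E'
from h import *
from bench import env,capture
st=env.sense();p=jig2w([0,0],11.7,[np.r_[st['position'][:2]-[588.8,52.5],0]])[0]
print('TCP jig',p.round(1),'F',st['contact_force'].round(1),'clk',st['clock'])
d=capture('top');f=d['image'].astype(float);
hsv=cv2.cvtColor(d['image'],cv2.COLOR_RGB2HSV)
o=cv2.inRange(hsv,(2,170,80),(14,255,255));k,l,s,c=cv2.connectedComponentsWithStats(o)
for i in range(1,k):
    if s[i,4]>40 and 150<s[i,1]<235 and 230<s[i,0]<340:
        q=onz(d,c[i],60)[0];q=jig2w([0,0],11.7,[np.r_[q-[588.8,52.5],0]])[0]
        print(s[i].tolist(),'jig',q.round(1))
E
python3 meas.py
```

```text
TCP jig [-80.8   9.1   0. ] F [-0.2  8.1  0.2] clk 12.45
[248, 159, 10, 23, 141] jig [49.6 86.5  0. ]
[278, 164, 14, 40, 290] jig [ 30.5 -29.2   0. ]
```

The drive force is about 8 N with the bar following, and the arm gives a few mm under load. Finishing this stroke, then releasing.

{"fn": "arm_command", "kwargs": {"plan": "0 0 -0.004 0 0 0 -1; 0 0 -0.008 0 0 0 -1; 0 0 -0.010 0 0 0 -1; 0 0 -0.010 0 0 0 -1; 0 0 -0.010 0 0 0 -1"}}

```text
clock: 13.0
position: [509.9, 70.6, 33.4]
tool_rot: [-89.4, -0.1, -11.5]
contact_force: [-0.2, 7.9, -0.5]
grip_width: 0.005
```

```bash
python3 meas.py; sed -i "s/^d=capture('top')/import sys\nd=capture('top') if len(sys.argv)<2 else pickle.load(open(sys.argv[1],'rb'))[0]/" meas.py; python3 meas.py pics/t5.pkl
```

```text
TCP jig [-80.9   1.7   0. ] F [-0.2  7.9 -0.5] clk 13.0
[248, 160, 11, 24, 152] jig [46.7 83.9  0. ]
[280, 165, 12, 32, 222] jig [ 42.5 -28.3   0. ]
TCP jig [-80.8   1.7   0. ] F [-0.5  9.2 -0.8] clk 13.05
[247, 159, 10, 20, 123] jig [54.7 89.7  0. ]
[275, 165, 17, 39, 355] jig [ 25.  -25.9   0. ]
```

Bar is now about 6 mm in (jaw y 90 → 84). Next: release and second pump.

{"fn": "arm_command", "kwargs": {"plan": "0 0 0.012 0 0 0 -1; 0 0 0.024 0 0 0 -1; 0 0 0.025 0 0 0 -1; 0 0 0.025 0 0 0 -1; 0 0 0.025 0 0 0 -1; 0 0 0.018 0 0 0 -1; 0 0 0.010 0 0 0 -1; 0 0 0.004 0 0 0 -1; 0 0 -0.001 0 0 0 -1; 0 0 -0.004 0 0 0 -1; 0 0 -0.005 0 0 0 -1; 0 0 -0.005 0 0 0 -1"}}

```text
clock: 14.25
position: [508.6, 70.5, 33.6]
tool_rot: [-89.1, -0.1, -11.3]
contact_force: [-0.8, 12.9, 0.2]
grip_width: 0.001
```

```bash
python3 meas.py
```

```text
TCP jig [-82.2   1.3   0. ] F [-0.8 12.9  0.2] clk 14.25
[250, 160, 11, 24, 156] jig [47.2 77.7  0. ]
[280, 164, 12, 32, 216] jig [ 44.3 -28.1   0. ]
```

Bar is at about 12 mm. Third pump.

{"fn": "arm_command", "kwargs": {"plan": "0.001 0 0.012 0 0 0 -1; 0.001 0 0.024 0 0 0 -1; 0.001 0 0.026 0 0 0 -1; 0.001 0 0.026 0 0 0 -1; 0.001 0 0.026 0 0 0 -1; 0.001 0 0.018 0 0 0 -1; 0.001 0 0.010 0 0 0 -1; 0.001 0 0.004 0 0 0 -1; 0.001 0 -0.001 0 0 0 -1; 0.001 0 -0.003 0 0 0 -1; 0.001 0 -0.004 0 0 0 -1; 0.001 0 -0.004 0 0 0 -1"}}

```text
clock: 15.5
position: [508.2, 70.6, 33.9]
tool_rot: [-88.9, -0.1, -11.1]
contact_force: [-3.2, 12.2, 1.6]
grip_width: 0.003
```

```bash
python3 meas.py
```

```text
TCP jig [-82.6   1.3   0. ] F [-3.2 12.2  1.6] clk 15.5
[252, 160, 10, 23, 146] jig [47.8 72.   0. ]
[280, 164, 12, 30, 202] jig [ 47.  -27.5   0. ]
```

{"fn": "arm_command", "kwargs": {"plan": "0.002 0 0.012 0 0 0 -1; 0.002 0 0.024 0 0 0 -1; 0.002 0 0.026 0 0 0 -1; 0.002 0 0.026 0 0 0 -1; 0.002 0 0.026 0 0 0 -1; 0.002 0 0.020 0 0 0 -1; 0.002 0 0.015 0 0 0 -1; 0.002 0 0.010 0 0 0 -1; 0.002 0 0.006 0 0 0 -1; 0.002 0 0.003 0 0 0 -1; 0.002 0 0.0 0 0 0 -1; 0.002 0 -0.002 0 0 0 -1; 0.002 0 -0.003 0 0 0 -1; 0.002 0 -0.003 0 0 0 -1"}}

```text
clock: 16.95
position: [509.1, 72.1, 34.2]
tool_rot: [-88.6, -0.0, -10.9]
contact_force: [-2.0, 13.5, 1.7]
grip_width: 0.009
```

```bash
python3 meas.py; python3 snap.py s6 side; python3 - <<'E'
import cv2
a=cv2.imread('pics/s6.png')[150:255,250:340];b=cv2.imread('pics/s5.png')[150:255,250:340]
cv2.imwrite('pics/m6.png',cv2.resize(cv2.hconcat([b,a]),(780,455),interpolation=cv2.INTER_CUBIC))
E
```

```text
TCP jig [-82.   3.   0.] F [-2.  13.5  1.7] clk 16.95
[253, 160, 10, 23, 126] jig [48.4 68.1  0. ]
[280, 164, 12, 30, 198] jig [ 47.1 -27.7   0. ]
{'clock': 17.0, 'qpos': [-2.77, 29.54, -8.93, 116.46, 5.5, 33.88, 64.06], 'position': [509.09, 72.21, 34.26], 'tool_rot': [-88.57, -0.02, -10.85], 'contact_force': [-2.25, 14.52, 2.43], 'grip_width': 0.0}
```

View pics/m6.png

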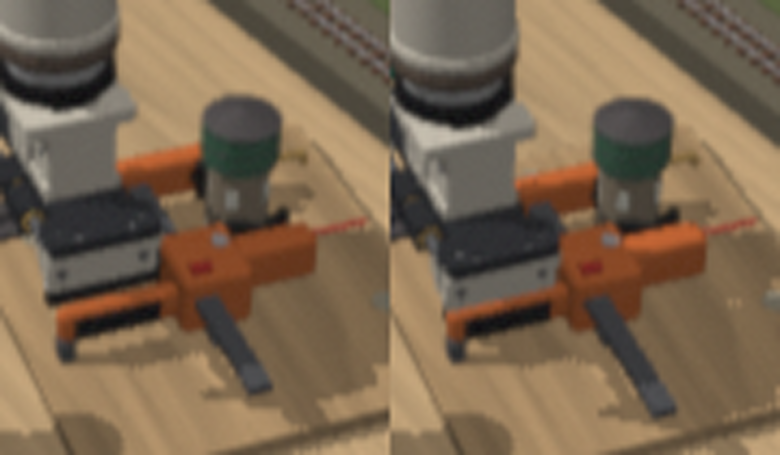

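Left is before, right is now: the jaw is against the tower and the spout still points along the arrow. The push has risen from 8-9 N free drive to about 14 N with the TCP 1.7 mm short of its stop. That means about 17-20 N on the pad, and the jaw started about 6 mm in, which agrees. The remaining travel to the stop adds only about 3 N, so I'll press a little further.

{"fn": "arm_command", "kwargs": {"plan": "0 0 -0.0045 0 0 0 -1; 0 0 -0.005 0 0 0 -1; 0 0 -0.0055 0 0 0 -1; 0 0 -0.006 0 0 0 -1; 0 0 -0.006 0 0 0 -1; 0 0 -0.006 0 0 0 -1"}}

```text
clock: 17.65
position: [508.8, 71.4, 34.6]
tool_rot: [-88.2, -0.1, -10.6]
contact_force: [0.5, 13.5, -2.1]
grip_width: 0.0
```

```bash
for i in 1 2 3; do python3 meas.py; done; python3 snap.py s7 side
```

```text
TCP jig [-82.2   2.3   0. ] F [ 0.5 13.5 -2.1] clk 17.65
[253, 160, 10, 23, 132] jig [47.  67.9  0. ]
[280, 164, 12, 28, 182] jig [ 49.9 -27.4   0. ]
TCP jig [-82.2   2.3   0. ] F [ 0.2 14.2 -1.3] clk 17.7
[253, 161, 10, 22, 131] jig [46.7 67.9  0. ]
[280, 165, 12, 27, 183] jig [ 49.4 -27.4   0. ]
TCP jig [-82.2   2.3   0. ] F [ 1.1 13.4 -1.6] clk 17.75
[253, 161, 10, 22, 131] jig [46.7 67.9  0. ]
[280, 165, 12, 27, 181] jig [ 49.6 -27.5   0. ]
{'clock': 17.8, 'qpos': [-2.22, 29.41, -9.25, 116.67, 5.27, 33.61, 64.75], 'position': [508.77, 71.4, 34.59], 'tool_rot': [-88.23, -0.11, -10.62], 'contact_force': [0.68, 14.22, -1.89], 'grip_width': 0.01}
```

The push holds at about 14 N, but this could be the trigger stop rather than the pad. I'll measure the bar's free -y end, which nothing hides, for its exact travel.

```bash
python3 snap.py t7 top; python3 - <<'E'
from h import *
L=lambda n:(lambda q:q[0] if isinstance(q,tuple) else q)(pickle.load(open(f'pics/{n}.pkl','rb')))
u=np.radians(-11.7)
for n in('top0','t5','t7','side0','s5','s6','s7'):
    d=L(n);g=d['image'].astype(float);z=51
    # profile along the bar line (jig x=0) for y from -170 to -80, darkness averaged over jig x -4..4
    ys=np.arange(-190,-60,.25);acc=[]
    for x in(-3,-1.5,0,1.5,3):
        W=jig2w(np.array([588.8,52.5]),-11.7,np.c_[np.full(len(ys),x),ys,np.full(len(ys),z)])
        p=pix(d,W).astype(np.float32);v=cv2.remap(d['image'],p[:,0].reshape(1,-1),p[:,1].reshape(1,-1),cv2.INTER_LINEAR)[0].astype(float)
        acc.append(v[:,0]-v[:,2])   # red-blue: wood high, steel low
    a=np.mean(acc,0);lo=np.median(a[ys>-90]);hi=np.median(a[ys<-170]);i=np.nonzero(a<(lo+hi)/2)[0]
    j=i[0]
    print(n,'lo/hi',lo.round(),hi.round(),'end y',ys[j], 'last wood',ys[np.nonzero(a>(lo+hi)/2)[0][-1]])
E
```

```text
{'clock': 17.85, 'qpos': [-2.22, 29.41, -9.25, 116.67, 5.27, 33.61, 64.75], 'position': [508.82, 71.41, 34.61], 'tool_rot': [-88.23, -0.12, -10.62], 'contact_force': [1.32, 13.35, -1.64], 'grip_width': 0.01}
top0 lo/hi 0.0 81.0 end y -140.0 last wood -140.25
t5 lo/hi 1.0 82.0 end y -140.25 last wood -140.5
t7 lo/hi -0.0 82.0 end y -162.5 last wood -162.75
side0 lo/hi -2.0 59.0 end y -146.5 last wood -146.75
s5 lo/hi -1.0 58.0 end y -147.75 last wood -148.0
s6 lo/hi -1.0 47.0 end y -169.0 last wood -169.25
s7 lo/hi -1.0 47.0 end y -169.25 last wood -169.5
```

The bar has travelled 22.2 mm in the top view and about 22 in the side view. The last pump moved it only about 4 mm instead of 6, so something is resisting, but the load is still unclear. Useful test: releasing slackens the bar until 14 N remains. Any creep-back times 6 N/mm gives the excess now, and leaves a known 14 N reference.

{"fn": "arm_command", "kwargs": {"plan": "0 0 0.010 0 0 0 -1; 0 0 0.020 0 0 0 -1; 0.001 0 0.026 0 0 0 -1; 0.002 0.002 0.026 -1.8 1.2 0 -1; 0.002 0.002 0.026 -1.8 1.2 0 -1; 0.002 0.002 0.026 -1.8 1.2 0 -1; 0.002 0.002 0.026 -1.8 1.2 0 -1"}}

```text
clock: 18.6
position: [515.3, 95.8, 33.3]
tool_rot: [-90.1, -0.1, -11.8]
contact_force: [0.3, -0.9, 1.1]
grip_width: 0.002
```

```bash
cat > bar.py <<'E'
from h import *
from bench import env,capture
st=env.sense();p=jig2w([0,0],11.7,[np.r_[st['position'][:2]-[588.8,52.5],0]])[0]
print('TCP jig',p.round(1),'rot',st['tool_rot'].round(1),'F',st['contact_force'].round(1),'clk',round(st['clock'],2))
def end(d,z=51):
    ys=np.arange(-190,-60,.1);acc=[]
    for x in(-3,-1.5,0,1.5,3):
        W=jig2w(np.array([588.8,52.5]),-11.7,np.c_[np.full(len(ys),x),ys,np.full(len(ys),z)])
        p=pix(d,W).astype(np.float32);v=cv2.remap(d['image'],p[:,0].reshape(1,-1),p[:,1].reshape(1,-1),cv2.INTER_LINEAR)[0].astype(float);acc.append(v[:,0]-v[:,2])
    a=np.mean(acc,0);lo=np.median(a[ys>-90]);hi=np.median(a[ys<-175])
    w=(ys>-180)&(ys<-130);return -180+np.sum((np.clip(a[w],lo,hi)-lo)/(hi-lo))*.1  # sub-pixel edge
for n,old in(('top','t7'),('side','s7')):
    b=end(pickle.load(open(f'pics/{old}.pkl','rb'))[0]);e=end(capture(n));print(n,'end',round(e,2),'change vs t7/s7',round(b-e,2))
E
python3 bar.py; python3 bar.py
```

```text
TCP jig [-80.7  27.5   0. ] rot [-90.1  -0.1 -11.8] F [ 0.3 -0.9  1.1] clk 18.6
top end -161.66 change vs t7/s7 -1.13
side end -168.67 change vs t7/s7 -1.1
TCP jig [-80.6  27.6   0. ] rot [-90.   -0.1 -11.9] F [-0.5  0.2 -0.3] clk 18.7
top end -161.74 change vs t7/s7 -1.05
side end -168.66 change vs t7/s7 -1.1
```

The bar crept back 1.1 mm in both views. So the pad had about 14 + 6.6 ≈ 20.6 N on it, and it now holds about 14 N. Target is +1.1 to +1.7 mm from here. Re-squeezing in small steps, since a full stroke could crush it.

{"fn": "arm_command", "kwargs": {"plan": "0 0 -0.004 0 0 0 -1; 0 0 -0.008 0 0 0 -1; 0 0 -0.011 0 0 0 -1; 0 0 -0.012 0 0 0 -1; 0 0 -0.012 0 0 0 -1"}}

```text
clock: 19.3
position: [512.8, 85.9, 33.5]
tool_rot: [-89.9, -0.1, -11.8]
contact_force: [0.3, 5.5, 0.0]
grip_width: 0.007
```

```bash
python3 bar.py
```

```text
TCP jig [-81.2  17.3   0. ] rot [-89.9  -0.1 -11.8] F [0.3 5.5 0. ] clk 19.3
top end -161.54 change vs t7/s7 -1.25
side end -168.59 change vs t7/s7 -1.18
```

{"fn": "arm_command", "kwargs": {"plan": "0 0 -0.003 0 0 0 -1; 0 0 -0.005 0 0 0 -1; 0 0 -0.005 0 0 0 -1; 0 0 -0.005 0 0 0 -1"}}

```text
clock: 19.8
position: [512.2, 84.3, 33.7]
tool_rot: [-89.7, -0.1, -11.6]
contact_force: [1.0, 9.5, -1.9]
grip_width: -0.001
```

```bash
python3 bar.py
```

```text
TCP jig [-81.4  15.6   0. ] rot [-89.7  -0.1 -11.6] F [ 1.   9.5 -1.9] clk 19.8
top end -161.69 change vs t7/s7 -1.1
side end -168.65 change vs t7/s7 -1.12
```

{"fn": "arm_command", "kwargs": {"plan": "0 0 -0.004 0 0 0 -1; 0 0 -0.006 0 0 0 -1; 0 0 -0.006 0 0 0 -1; 0 0 -0.006 0 0 0 -1"}}

```text
clock: 20.3
position: [511.7, 82.7, 33.8]
tool_rot: [-89.5, -0.2, -11.4]
contact_force: [0.3, 10.4, -3.4]
grip_width: 0.007
```

```bash
python3 bar.py
```

```text
TCP jig [-81.7  13.9   0. ] rot [-89.5  -0.2 -11.4] F [ 0.3 10.4 -3.4] clk 20.3
top end -162.03 change vs t7/s7 -0.76
side end -169.06 change vs t7/s7 -0.71
```

{"fn": "arm_command", "kwargs": {"plan": "0 0 -0.004 0 0 0 -1; 0 0 -0.006 0 0 0 -1; 0 0 -0.007 0 0 0 -1; 0 0 -0.007 0 0 0 -1"}}

```text
clock: 20.8
position: [511.0, 80.7, 33.9]
tool_rot: [-89.2, -0.3, -11.2]
contact_force: [0.6, 13.0, -4.4]
grip_width: 0.002
```

```bash
python3 bar.py
```

```text
TCP jig [-81.9  11.8   0. ] rot [-89.2  -0.3 -11.2] F [ 0.6 13.  -4.4] clk 20.8
top end -162.25 change vs t7/s7 -0.54
side end -169.37 change vs t7/s7 -0.4
```

{"fn": "arm_command", "kwargs": {"plan": "0 0 -0.005 0 0 0 -1; 0 0 -0.007 0 0 0 -1; 0 0 -0.0075 0 0 0 -1; 0 0 -0.0075 0 0 0 -1"}}

```text
clock: 21.3
position: [510.4, 78.8, 34.0]
tool_rot: [-88.8, -0.4, -11.0]
contact_force: [1.6, 13.1, -4.6]
grip_width: 0.006
```

```bash
python3 bar.py
```

```text
TCP jig [-82.1   9.9   0. ] rot [-88.8  -0.4 -11. ] F [ 1.6 13.1 -4.6] clk 21.3
top end -162.74 change vs t7/s7 -0.05
side end -170.52 change vs t7/s7 0.75
```

```bash
python3 bar.py; python3 snap.py t8 top; python3 snap.py s8 side; python3 - <<'E'
import cv2
a=cv2.imread('pics/s8.png')[150:255,250:340];b=cv2.imread('pics/t8.png')[140:240,235:335]
cv2.imwrite('pics/m8.png',cv2.hconcat([cv2.resize(a,(400,466),interpolation=cv2.INTER_CUBIC),cv2.resize(b,(400,466),interpolation=cv2.INTER_CUBIC)]))
E
```

```text
TCP jig [-82.1   9.9   0. ] rot [-88.8  -0.4 -10.9] F [ 1.9 13.3 -3.6] clk 21.4
top end -162.72 change vs t7/s7 -0.07
side end -170.55 change vs t7/s7 0.78
{'clock': 21.5, 'qpos': [-4.04, 29.58, -8.56, 116.38, 5.87, 33.67, 62.72], 'position': [510.43, 78.9, 34.02], 'tool_rot': [-88.82, -0.35, -10.94], 'contact_force': [1.23, 13.19, -3.73], 'grip_width': 0.01}
{'clock': 21.55, 'qpos': [-4.04, 29.58, -8.56, 116.38, 5.87, 33.67, 62.72], 'position': [510.45, 78.91, 34.05], 'tool_rot': [-88.81, -0.35, -10.95], 'contact_force': [1.5, 14.34, -3.62], 'grip_width': 0.01}
```

View pics/m8.png

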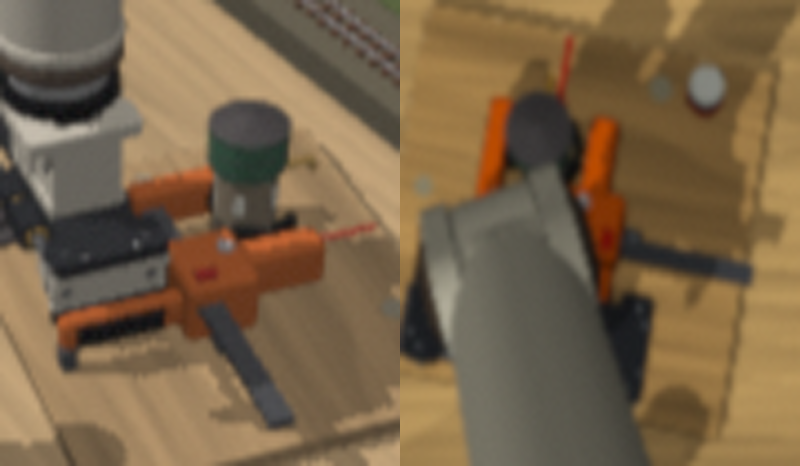

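Pad is against the tower, tower is upright, and the fingers are only on the trigger. Last check: the spout direction from its tip in the side view at about (319.3,186.5).

```bash
python3 - <<'E'
from h import *
d,_=pickle.load(open('pics/s8.pkl','rb'));d4,_=pickle.load(open('pics/s4.pkl','rb'))
def br(d):
    h=cv2.cvtColor(d['image'],cv2.COLOR_RGB2HSV)[176:200,305:330];m=cv2.inRange(h,(18,85,60),(34,255,255));y,x=np.nonzero(m)
    if not len(x):return 'none'
    j=x.argsort()[-5:];return (len(x),(x[j]+305).tolist(),(y[j]+176).tolist())
print('s4',br(d4),'s8',br(d))
S=np.array([652.7,65.2])
for yaw in(-23,-17,-11.7,-6,0):
    a=np.radians(yaw);print(yaw,pix(d,np.r_[S+52*np.array([np.cos(a),np.sin(a)]),80])[0].round(1), 's4 place',pix(d4,np.r_[np.array([652,70.7])+52*np.array([np.cos(a),np.sin(a)]),80])[0].round(1))
# mast axis: shaft/roof centre for reference
for n,D,X in(('s4',d4,[652,70.7,131]),('s8',d,[*S,131])):print(n,'roof apex pred',pix(D,X)[0].round(1))
E
```

```text
s4 (30, [324, 325, 325, 326, 329], [178, 185, 180, 187, 181]) s8 (33, [326, 327, 327, 328, 328], [182, 177, 186, 190, 192])
-23 [323.8 188.9] s4 place [322.5 188. ]
-17 [323.3 187.8] s4 place [322. 187.]
-11.7 [322.7 186.9] s4 place [321.4 186.1]
-6 [321.9 186. ] s4 place [320.6 185.1]
0 [320.9 185. ] s4 place [319.6 184.2]
s4 roof apex pred [306.5 175.6]
s8 roof apex pred [307.8 176.5]
```

```bash
python3 - <<'E'
from h import *
g=lambda n:cv2.resize(pickle.load(open(f'pics/{n}.pkl','rb'))[0]['image'],None,fx=8,fy=8,interpolation=cv2.INTER_CUBIC)
a,b=g('s4'),g('s8')
for nm,(x,y,w,h) in dict(tip=(314,181,9,9),tip2=(312,179,11,11),tank=(294,172,26,22)).items():
    t=a[y*8:(y+h)*8,x*8:(x+w)*8];r=b[(y-4)*8:(y+h+4)*8,(x-4)*8:(x+w+4)*8]
    m=cv2.matchTemplate(r,t,cv2.TM_CCOEFF_NORMED);_,v,_,l=cv2.minMaxLoc(m);print(nm,round(v,3),'shift',l[0]/8-4,l[1]/8-4)
E
```

```text
tip 0.984 shift 0.25 0.375
tip2 0.994 shift 0.25 0.375
tank 0.927 shift 0.5 0.5
```

The tip moved with the tank to within 0.3 px, so the spout turned by no more than about 2° during clamping. Handing in.

```bash
python3 -c "
from bench import env,workorder
s=env.sense();print(s['clock'],s['contact_force'],s['grip_width']);print(workorder.finish_job())"
```

```text
21.6 [ 1.20228542 13.51298149 -5.48171815] 0.003153299295740963
the job is handed in; nothing more can be done
None
```

I turned the tower by its tank about 156° so the spout lies along the red arrow, and let go of it. I then pumped the trigger with shut fingers (four strokes plus a slow last squeeze). I handed in at 21.6 s of the 67 s limit, still squeezing the trigger; no verdict was reported.

Last checks:
- **Trigger:** the fingers push it with about 13.5 N and touch nothing else that I can see.
- **Spout:** after letting go, a wrist view showed it parallel to the arrow. It then turned no more than about 2° while being clamped, judged from the side view, which shows such turns only weakly.
- **Pad load:** I estimate 20–25 N, about 3.4–4.2 mm of squash. When I released the trigger once, the bar crept back 1.1 mm in both cameras. I took that as leaving 14 N on the pad and counted the last squeeze from there.
- **Disagreement:** the top camera gives 1.05 mm of bar travel in the last squeeze and the side camera about 1.85 mm. Both put the load within the required 14–34 N.
- **Other things:** the arm kept clear of the bystanders. The paint pot is in place in the last view, but I did not measure whether any of them had moved.

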